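# Set the brew faders to the recipe clips

### The job

Set the espresso bar's control deck for the next drink: lift the steel dosing cup off the red fader's track before moving that fader and set it down gently, upright, wholly on the round cork mat. Slide the red and the blue fader so that the line on each grip is level with the clip of its own colour. Leave the white fader and everything else on the counter where it is.

Things in the scene. Friction and masses are not known exactly. Their poses are not given: they have to be found in the camera images.
- deck: wooden board 200 (x) x 330 (y) x 15 mm high, fixed; origin: centre of its underside, y along the tracks. On it three parallel aluminium fader modules, 58 mm apart in x in any order of colours, each 44 x 210 x 14 mm (tops 29 mm above the table), centred 40 mm to +y of the deck's centre. The tamper and leveller stand on its -y end.
- red (a joint): position of the red grip along its track, 0 to 0.16 m; it grows along the deck's +y. It stays where it is left (friction about 1.5 N).
- red_line (a point): centre of the top of the red fader grip, a block 24 mm across the track, 18 mm along it and 38 mm tall, with a thin white index line over its middle, across the track. Its foot is 0.5 mm above the module, its top 67.5 mm above the table. y runs along the track, the way the joint grows.
- red_clip: small fixed red clip on the +x side of the red fader's module, marking where that fader's index line has to stand. Block 10 mm across the track, 16 mm along it, 18 mm high (4 mm above the module). Origin on the deck's top, 24 mm to the +x side of the track's centre line, exactly at the marked position; y along the track as the deck's.
- blue (a joint): position of the blue grip along its track, 0 to 0.16 m; it grows along the deck's +y. It stays where it is left (friction about 1.5 N).
- blue_line (a point): centre of the top of the blue fader grip, a block 24 mm across the track, 18 mm along it and 38 mm tall, with a thin white index line over its middle, across the track. Its foot is 0.5 mm above the module, its top 67.5 mm above the table. y runs along the track, the way the joint grows.
- blue_clip: small fixed blue clip on the +x side of the blue fader's module, marking where that fader's index line has to stand. Block 10 mm across the track, 16 mm along it, 18 mm high (4 mm above the module). Origin on the deck's top, 24 mm to the +x side of the track's centre line, exactly at the marked position; y along the track as the deck's.
- white_line (a point): centre of the top of the white fader grip, a block 24 mm across the track, 18 mm along it and 38 mm tall, with a thin black index line over its middle, across the track. Its foot is 0.5 mm above the module, its top 67.5 mm above the table. y runs along the track, the way the joint grows. This fader has no clip and is to be left alone.
- cup: open steel dosing cup, 52 mm across, 90 mm tall, wall 2 mm, about 0.16 kg; origin at the centre of its underside, z up. It stands on the red fader's module, over the track, between the red grip and the red clip (underside 29 mm above the table).
- mat: round cork mat, 104 mm across, 5 mm thick, fixed on the table to the left or right of the deck; origin at the centre of its underside.
- spray: white spray bottle with a red cap, 40 mm across, 165 mm tall, standing just beyond the mat; origin at the centre of its underside. Bystander.
- tin: dark tin with a copper band, 60 mm across, 90 mm tall, standing on the robot's side of the mat; origin at the centre of its underside. Bystander.
- bowl: white ceramic bowl, 100 mm across, 35 mm high, on the side of the deck away from the mat; origin at the centre of its underside. Bystander.
- tamper: steel tamper, 54 mm across its base, 78 mm tall, standing on one end of the deck; origin at the centre of its underside. Bystander.
- leveller: black coffee leveller, a disc 54 mm across, 30 mm high, on the same end of the deck; origin at the centre of its underside. Bystander.
- portafilter: steel portafilter with a dark wooden handle along its +y, 66 mm across, 35 mm high, 195 mm handle reach, at the right of the back of the table; origin under its round basket. Bystander.
- jug: steel milk jug with a handle, 76 mm across, 100 mm tall, on the robot's side of the bowl; origin at the centre of its underside. Bystander.
- glass: drinking glass, 72 mm across, 95 mm tall, at the back of the table; origin at the centre of its underside. Bystander.
Mind the look-alikes: they are no part of the job. What is shaped like the cup but green or pink is not meant.

How it is judged (in metres and radians):
On the way:
1. the cup is lifted clear of the red fader's module while the red fader is still where it was (height (world z) of cup above 0.045 m and distance of red_line from where it was at the start of the episode below 0.015 m), for 0.1 s.
At the end, for the whole second after the job is handed in: The red and the blue index line each stand within 4 mm of their clip along the track, at rest; the cup stands upright and still, wholly on the cork mat (centres within 26 mm); the white fader is within 6 mm of its start; nothing else was disturbed (y of red_line in the frame of red_clip between -0.004 and 0.004 m and y of blue_line in the frame of blue_clip between -0.004 and 0.004 m and velocity of joint red between -0.01 and 0.01 m/s and velocity of joint blue between -0.01 and 0.01 m/s and distance of white_line from where it was at the start of the episode below 0.006 m and horizontal distance between cup and mat below 0.026 m and angle between cup's own z axis and vertical below 0.08 rad and height (world z) of cup between 0.002 and 0.01 m and linear speed of cup below 0.02 m/s); the robot touches nothing.
It fails at once if the cup is tipped by more than about 35 degrees (angle between cup's own z axis and vertical above 0.6 rad).
It fails at once if the cup is dropped or banged onto the mat (faster than 0.5 m/s close above it) (horizontal distance between cup and mat below 0.06 m and height (world z) of cup below 0.03 m and linear speed of cup above 0.5 m/s).
It fails at once if the white fader is moved by more than 6 mm (distance of white_line from where it was at the start of the episode above 0.006 m).
It fails at once if a bystander (spray bottle, tin, bowl, tamper, leveller, portafilter, glass, jug) is moved by more than 15 mm or tipped (distance of any of spray, tin, bowl, tamper, leveller, portafilter, glass, jug from where it was at the start of the episode above 0.015 m or angle between any of spray, tin, bowl, tamper, leveller, portafilter, glass, jug's own z axis and vertical above 0.3 rad).
It also fails if it takes over 72 s, if anything falls off the work surface, if the arm or the gripper's body presses on something with over 40 N, if the wrist force passes 120 N, or if a joint passes its speed limit or range.

### The arm

A 7-joint arm with a two-finger parallel gripper is mounted at the origin on the work surface. World frame = base frame: x ahead of the robot, y to its left, z up, the work surface at z = 0. Lengths are in mm, angles in rad, forces in N, time in s.
With the tool pointing down it reaches from about 400 to 850 mm from the base axis. Payload 10.4 kg.
Tool frame: the origin (TCP) lies midway between the tips of the shut fingers; the grasp point (between the pads) lies behind it (env.tcp_to_grasp is the z of the grasp point in the tool frame, in mm); z points along the fingers, y is the line along which they close (so a half turn about z gives the same grasp; the last joint's range is limited). The gripper opens to 85 mm and grips with 20 to 120 N. Pads are 22 mm wide; open, the fingers measure 114 mm over their backs; the gripper's body (76 mm by 85 mm) begins 54 mm behind the grasp point. The pads swing forward as they close: fully open they stand 13 mm farther back than shut.
Start: joints at [1.14, 0.332, -0.065, 1.46, 0.022, 1.35, -0.088], TCP at [247.892, -573.76, 231.338] pointing down, gripper open.
Joint ranges: [-2.6, 2.6], [-0.5, 2.12], [-1.47, 1.34], [0.16, 2.42], [-1.27, 4.41], [0.06, 2.06], [-2.6, 2.6]. Speed limits (rad/s): [2.22, 2.22, 2.79, 2.79, 3.14, 3.14, 3.14].

### API

Orientations are given as a unit quaternion [x, y, z, w].
In Python, from cell import env gives the robot as it stands.
- The arm moves only by the shell command python3 -m inch 'ROWS' [OPENING] [FORCE]. ROWS is a JSON object of lists of equal length, an entry for each row: "xyz": the shift along the tool's x, y, z as a fraction of full scale, a list of three; "rotation": the turn, a rotation vector about the tool's x, y, z as a fraction of full scale, a list of three. In form: {"xyz": [[dx, dy, dz], ...], "rotation": [[wx, wy, wz], ...]}. A call has 1 to 5 rows; each row is the pose to reach, as a shift and turn from the pose commanded when the call began, along the tool's axes at that moment; what a row does not reach only later rows make up. Full scale, the value 1, is 0.25 m for a shift and 90 degrees for a turn. A row lasts 1/10 s, in which the tool goes at most 50 mm and 8.59 degrees, less where a joint would pass 70% of its speed; a pose out of reach is approached as far as the arm can. A call with a number of a shift or a turn outside -1 to 1 is refused whole. A call with a gripper value outside its range is refused whole. OPENING is the opening, from 0 (shut) to 1 (fully open), set as the call begins (- or left out, the last holds). The fingers move at their own pace and stop on an object; FORCE is the grip in N (left out, the last holds). Time passes only in rows, so rows that repeat a pose let the fingers close. It gives the time, the measured TCP pose, the force, the opening and the grip force at its end, in the units of the state.
- env.sense(): the state, without advancing time (a new reading comes with each control period).
- env.grab_frame(name): name is "scene" or "top"; returns the picture (400x640x3 uint8, red, green, blue); there is no depth.
- env.camera_model(name): a dict with "fx", "fy", "cx", "cy" (pixels), "R" (3x3) and "t" (3): a world point X has camera coordinates R X + t. Camera axes: x right, y down, z forward; pixel columns grow to the right and rows downward; lengths in mm; the calibration is good to about 2 mm. A picture is of the moment at which its call begins. camera_model takes no time and is no camera call.
- env.job_done(): hands the job in; it is judged then, once.
Trained networks look in the newest picture that a camera, given by its name, has taken for a name from the list of things; names that differ only in an ending like _2 or _b are one class to them, and where a whole thing is asked for, a point or a joint stands for the part that bears it (a point fixed in the world has none). Each returns a list of dicts, best first, with "conf" (0 to 1); they miss things now and then, are a little off and sometimes report something else, mostly with a low value. They report only what shows in the picture. A call takes as long as a camera call. They do not tell look-alikes from the thing itself.
- env.boxes_of(camera, thing): "at" ([x, y, z] in mm, in the coordinates of the camera as it stood for that picture, good to about 4 mm: the middle of the surface that is visible of it).
The state is a dict: "t": time; "qpos": joint angles; "dq": joint speeds; "effort": joint torques, N m; "ee_pos": TCP position; "tcp_rot": TCP orientation; "wrist_force": force on the tool from outside, world axes, zero at the start; "ft_torque": the same for the moment, N m; "width": finger opening in mm; "grip_force": force on a finger pad.
Only numpy, scipy, OpenCV 4.12 (cv2) and the standard library are available. Lean on these libraries where they do the work, as an engineer would, in place of code of your own. Each camera call takes 0.05 s, during which the arm holds its last target. There are 200 camera calls.

## Working session

There is one attempt and no reset: what is moved stays moved. The work goes in short steps, Python scripts to look and compute and a shell command to move; the robot and the scene stay as the last step left them, time stands still between calls to the robot, and variables do not carry over. Pictures are saved under pics/ and viewed, at most 10 in all, crops included, and the job is handed in when it is done.

```bash
ls; mkdir -p pics; cat > h.py <<'E'
import numpy as np, cv2
from cell import env
def world(cam,p):
    m=env.camera_model(cam); return np.array(m["R"]).T@(np.array(p)-np.array(m["t"]))
def plane(cam,u,v,z):
    m=env.camera_model(cam);R=np.array(m["R"]);t=np.array(m["t"])
    d=R.T@np.array([(u-m["cx"])/m["fx"],(v-m["cy"])/m["fy"],1]);c=-R.T@t
    return c+d*(z-c[2])/d[2]
def pix(cam,X):
    m=env.camera_model(cam);p=np.array(m["R"])@np.array(X)+np.array(m["t"])
    return np.array([m["fx"]*p[0]/p[2]+m["cx"],m["fy"]*p[1]/p[2]+m["cy"]])
E
python3 - <<'E'
from h import *
for c in ("top","scene"):
    cv2.imwrite(f"pics/{c}0.png",env.grab_frame(c)[:,:,::-1])
    m=env.camera_model(c);print(c,m["fx"],(-np.array(m["R"]).T@np.array(m["t"])).round())
    for n in ["deck","red_line","blue_line","white_line","red_clip","blue_clip","cup","mat","spray","tin","bowl","tamper","leveller","jug"]:
        print(n,[(world(c,d["at"]).round().tolist(),round(d["conf"],2)) for d in env.boxes_of(c,n)[:4]])
s=env.sense();print(s["tcp_rot"],env.tcp_to_grasp,s["t"])
E
```

```text
pics
top 383.226134976432 [ 338.  -34. 1361.]
deck [([496.0, 2.0, 18.0], 0.98)]
red_line [([522.0, 0.0, 66.0], 0.37)]
blue_line [([774.0, 256.0, 57.0], 0.42)]
white_line [([637.0, -74.0, 65.0], 0.42)]
red_clip []
blue_clip []
cup [([574.0, 179.0, 36.0], 0.69), ([610.0, -213.0, 42.0], 0.62), ([594.0, -11.0, 66.0], 0.54), ([524.0, -1.0, 69.0], 0.36)]
mat [([451.0, -367.0, 3.0], 0.62)]
spray [([542.0, -362.0, 106.0], 0.49)]
tin [([328.0, -374.0, 89.0], 0.91), ([495.0, 4.0, 16.0], 0.72), ([423.0, -45.0, 46.0], 0.45)]
bowl [([595.0, -11.0, 65.0], 0.7), ([509.0, 341.0, 18.0], 0.63), ([497.0, 1.0, 17.0], 0.63)]
tamper [([431.0, 59.0, 40.0], 0.64)]
leveller [([421.0, -43.0, 50.0], 0.57)]
jug [([511.0, 484.0, 55.0], 0.8), ([323.0, -375.0, 87.0], 0.71)]
scene 452.8625706573878 [1147.  433.  997.]
deck [([552.0, 26.0, 16.0], 0.69), ([433.0, -39.0, 43.0], 0.49)]
red_line [([493.0, 341.0, 19.0], 0.75), ([533.0, 3.0, 63.0], 0.44)]
blue_line [([674.0, 38.0, 65.0], 0.42)]
white_line []
red_clip [([674.0, 41.0, 60.0], 0.41)]
blue_clip []
cup [([596.0, -5.0, 83.0], 0.95), ([583.0, 178.0, 56.0], 0.86), ([612.0, -198.0, 59.0], 0.63), ([524.0, -174.0, 59.0], 0.62)]
mat [([447.0, -358.0, 7.0], 0.65)]
spray [([551.0, -362.0, 85.0], 0.63)]
tin [([342.0, -368.0, 64.0], 0.61), ([674.0, 43.0, 60.0], 0.47)]
bowl []
tamper []
leveller [([429.0, -36.0, 43.0], 0.57)]
jug [([516.0, 480.0, 59.0], 0.9)]
[9.79282329e-01 2.02499675e-01 1.20804713e-05 3.28797484e-05] -18.700000000000003 1.5
```

View pics/top0.png

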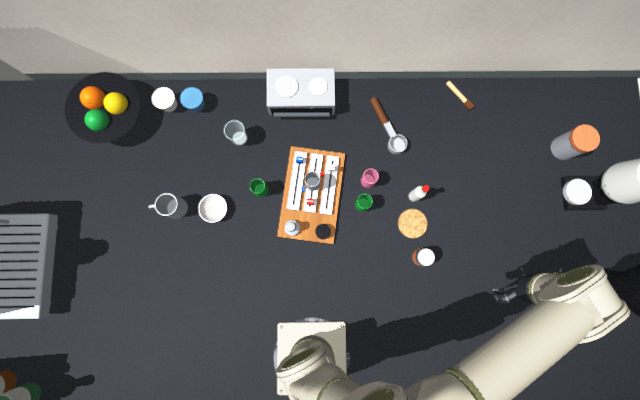

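```bash
python3 - <<'E'
import cv2
from h import *
im=cv2.imread("pics/top0.png")
print(pix("top",[580,0,40]),pix("top",[680,0,30]),pix("top",[580,100,30]))
u,v=pix("top",[580,0,40]).astype(int)
c=im[max(v-75,0):v+75,u-75:u+75];print(u-75,max(v-75,0))
cv2.imwrite("pics/crop0.png",cv2.resize(c,(600,4*c.shape[0]),interpolation=cv2.INTER_CUBIC))
E
```

```text
[309.37304185 185.8319544 ] [309.25927546 158.72254347] [281.040333   186.63007506]
234 110
```

The top picture shows the deck around (312,195), with blue grip about (299,160), cup (312,181), red grip (310,203), white (333,168). The mat is at (412,223), with the spray at (418,193) and the tin at (425,257).

View pics/crop0.png

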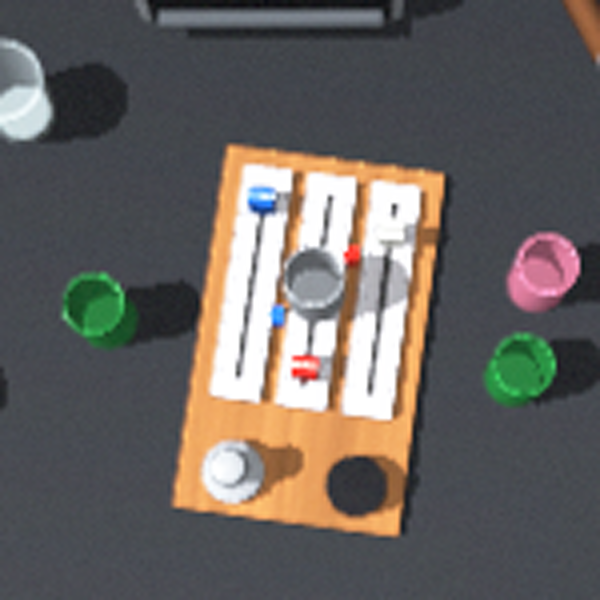

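```bash
python3 - <<'E'
import cv2
from h import *
im=cv2.imread("pics/scene0.png")
u,v=pix("scene",[580,0,40]).astype(int)
u0,v0=u-100,max(v-75,0)
c=im[v0:v0+150,u0:u0+200];print(u0,v0)
cv2.imwrite("pics/crop1.png",cv2.resize(c,None,fx=4,fy=4,interpolation=cv2.INTER_CUBIC))
E
```

```text
226 153
```

View pics/crop1.png

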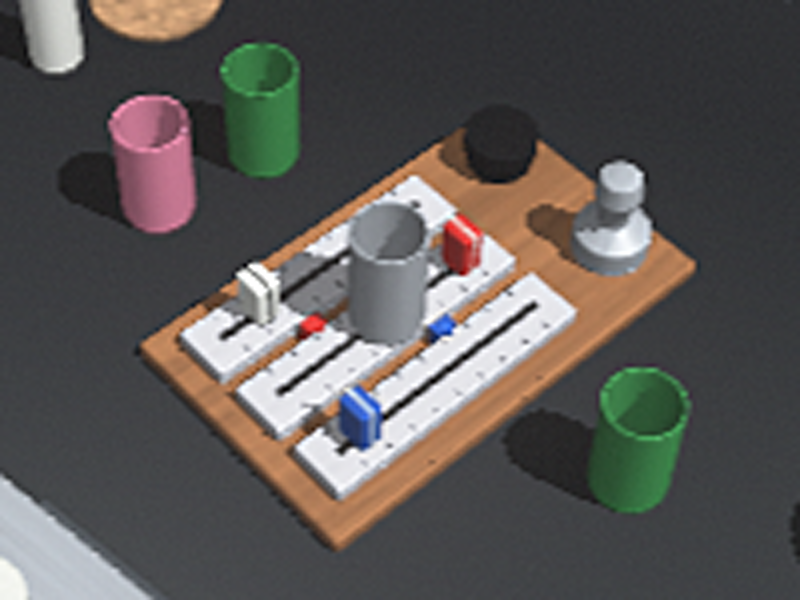

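The deck's +y points along about world +x, turned by about -8°. Along its x the tracks are blue, red (with the cup over it) and white. Red clip is at crop (352,254), blue clip at (278,315). Next I fit the deck pose and work out the along-track coordinates from both views.

```bash
cat > meas.py <<'E'
from h import *
from scipy.optimize import least_squares
CX={"blue":-58,"red":0,"white":58}
def masks(im):
    h=cv2.cvtColor(im,cv2.COLOR_RGB2HSV)
    H,S,V=[h[...,i].astype(int) for i in range(3)]
    return {"red":((H<6)|(H>174))&(S>150)&(V>90),"blue":(H>100)&(H<125)&(S>130)&(V>80)}
def D(p,q):  # deck frame point -> world
    x,y,a=p; xa=np.array([np.cos(a),np.sin(a),0]); ya=np.array([-xa[1],xa[0],0])
    return np.array([x,y,0])+q[0]*xa+q[1]*ya+np.array([0,0,q[2]])
def blobs(im,col,box):
    u0,v0,u1,v1=box
    m=masks(im)[col].astype(np.uint8); z=np.zeros_like(m); z[v0:v1,u0:u1]=m[v0:v1,u0:u1]
    n,l,s,c=cv2.connectedComponentsWithStats(z,connectivity=8)
    return [(int(s[i,4]),c[i].round(2).tolist(),s[i,:4].tolist()) for i in range(1,n) if s[i,4]>=3]
BOX={"top":(270,135,350,250),"scene":(255,185,405,295)}
E
python3 - <<'E'
from meas import *
cr=lambda c,u0,v0:[(u0+(a+.5)/4-.5,v0+(b+.5)/4-.5) for a,b in c]
obs={"top":list(zip(cr([(228,145),(445,174),(400,536),(175,507)],234,110),[(-100,165,15),(100,165,15),(100,-165,15),(-100,-165,15)])),
"scene":list(zip(cr([(140,345),(336,537),(695,264)],226,153),[(100,165,15),(-100,165,15),(-100,-165,15)]))}
# module corners
obs["top"]+=list(zip(cr([(243,165),(293,171),(262,403),(211,396),(420,186),(393,418),(342,411)],234,110),[(-80,145,29),(-36,145,29),(-36,-65,29),(-80,-65,29),(80,145,29),(80,-65,29),(36,-65,29)]))
obs["scene"]+=list(zip(cr([(180,335),(418,176),(576,310),(342,490),(515,258)],226,153),[(80,145,29),(80,-65,29),(-80,-65,29),(-80,145,29),(-22,-65,29)]))
for cams in (["top"],["scene"],["top","scene"]):
    f=lambda p:np.concatenate([pix(c,D([p[0],p[1],p[2]],q))-o for c in cams for o,q in obs[c]])
    r=least_squares(f,[560,0,-1.7],x_scale=[10,10,.1],loss="soft_l1");print(cams,r.x,np.abs(r.fun).max().round(1))
for c in ("top","scene"):
    im=cv2.imread(f"pics/{c}0.png")[:,:,::-1].copy()
    for k in("red","blue"):print(c,k,blobs(im,k,BOX[c]))
E
```

```text
['top'] [555.47416514  -7.09189582  -1.7082917 ] 0.5
['scene'] [554.4364218   -2.31032052  -1.71595214] 1.8
['top', 'scene'] [554.79520904  -4.79467508  -1.71012946] 1.8
top red [(17, [321.76, 173.47], [320, 171, 4, 6]), (5, [309.0, 199.0], [307, 199, 5, 1]), (13, [309.54, 202.92], [307, 202, 6, 3])]
top blue [(5, [299.0, 157.0], [297, 157, 5, 1]), (19, [298.89, 160.89], [296, 159, 7, 5]), (12, [303.0, 188.5], [302, 187, 3, 4])]
scene red [(10, [342.9, 208.5], [340, 206, 6, 6]), (67, [339.78, 214.63], [337, 208, 7, 14]), (23, [303.52, 233.96], [301, 232, 7, 5])]
scene blue [(23, [336.13, 234.7], [334, 232, 6, 7]), (19, [318.74, 255.0], [315, 250, 7, 13]), (65, [314.08, 257.77], [311, 252, 7, 13])]
```

```bash
python3 - <<'E'
from meas import *
P={"top":[555.47,-7.09,-1.7083],"scene":[554.44,-2.31,-1.711]}
def back(c,uv,z):
    w=plane(c,*uv,z);p=P[c];a=p[2];d=w[:2]-p[:2]
    return np.round([d@[np.cos(a),np.sin(a)],d@[-np.sin(a),np.cos(a)]],1)
im0=lambda c:cv2.imread(f"pics/{c}0.png")[:,:,::-1]
for n,uv,z in [("redline",(309.2,200.5),67.5),("blueline",(299,158),67.5),("redclip",(321.8,173.4),32),("blueclip",(303,188.4),32)]:print("top",n,back("top",uv,z))
for n,uv,z in [("redclip",(303.5,234),31),("blueclip",(336.1,234.7),31)]:print("scene",n,back("scene",uv,z))
# cup rim: ellipse centre z=119 top crop (314,276)->pix ; scene rim crop(388,232)
for c,uv in (("top",(234+314/4,110+277/4)),("scene",(226+388/4,153+232/4))):print(c,"cup",back(c,uv,119),plane(c,*uv,119))
t=im0("top");
print(t[196:206,306:313].min(2)); print(t[154:164,295:303].min(2))
s=im0("scene");print(s[204:222,336:347].min(2));print(s[248:266,310:322].min(2))
# mat
for c in("top","scene"):
    h=cv2.cvtColor(im0(c).copy(),cv2.COLOR_RGB2HSV)
    m=((h[...,0]>7)&(h[...,0]<22)&(h[...,1]>90)&(h[...,2]>100)).astype(np.uint8)
    u,v=pix(c,[450,-365,5]).astype(int);z=np.zeros_like(m);z[max(v-32,0):v+32,max(u-32,0):u+32]=1;m*=z
    n,l,st,ct=cv2.connectedComponentsWithStats(m);i=1+st[1:,4].argmax();x,y,w,hh,_=st[i];print(c,"mat",st[i],plane(c,x+w/2-.5,y+hh/2-.5,5).round(1))
E
```

```text
top redline [ -3. -32.]
top blueline [-57.4 111. ]
top redclip [27.  74.7]
top blueclip [-31.8  12.8]
scene redclip [26.6 76.9]
scene blueclip [-32.1  14.5]
top cup [ 1.  32.4] [587.46137409 -12.49488592 119.        ]
scene cup [-1.5 35.4] [589.68132855  -5.7523792  119.        ]
[[254 254 254 254 233 122 240]
 [254 255 254 254 220 142 249]
 [251 249 247 240 146 122 232]
 [253 102  57  55  47  58 103]
 [252 202 195 163 192 148 135]
 [248 239 234 206 233 198 189]
 [231  64  67  65  78 119 126]
 [232  46  51  53  57  55  55]
 [248 168 154  68  44  69  45]
 [254 251 245 107 122 226 221]]
[[254 254 254 254 254 254 254 254]
 [254 254 253 252 252 253 253 254]
 [254 246 211 206 203 215 227 250]
 [250 158 100 100  92  69  99 160]
 [247 189 145 149 183 192 159 189]
 [249 125 123 139 204 232 202 225]
 [242  56  58  58  56  55  53  69]
 [253 107  31  37  41  44  46  78]
 [250 165  46  29  26  25  29  71]
 [249 234 203 149  49 103 155 150]]
[[232 233 217 137  64  79  78  78  80  76  77]
 [228 230 236 219 122  73  78  77  78  81  80]
 [228 246 242 166  60  62  72  79  81  79  80]
 [243 218 212 22
[... 1016 characters left out ...]
6  75 153 186 124  38  57 197]
 [ 90  49  38  54  63  58  70 152 189 129  39 206]
 [ 67  38  40  45  55  62  58  71 155 150  55  80]
 [ 97  42  45  43  45  53  64  61 115 121  63  31]
 [101  45  41  43  43  44  50  46 108 114  57  94]
 [100  44  41  44  43  45  48  48 109 116  48 181]
 [105  55  38  39  46  43  48  46 112 114  45 186]
 [127  95  41  42  44  45  48  45 107 111  41 183]
 [123 133 102  47  41  44  48  45 104 103  52 187]
 [115 107  62  32  35  38  42  39  98 155 213 240]
 [187  66  23  38  62  44  26  24  99 201 238 238]
 [ 71  18  89 202 246 166  87 155 218 237 235 233]]
top mat [398 209  30  29 621] [ 448.4 -364.6    5. ]
scene mat [248 140  34  23 622] [ 449.  -358.2    5. ]
```

```bash
python3 - <<'E'
from meas import *
P={"scene":[554.44,-2.31,-1.711]}
def back(c,uv,z):
    w=plane(c,*uv,z);p=P[c];a=p[2];d=w[:2]-p[:2]
    return np.round([d@[np.cos(a),np.sin(a)],d@[-np.sin(a),np.cos(a)]],1)
print(back("scene",(341.7,209.7),67.5),back("scene",(315.7,252.7),67.5))
q=np.array([554.9,-4.7,-1.71])
for n,d in [("redline",(0,-31,0)),("blueline",(-58,111,0)),("redclip",(0,75.8,0)),("blueclip",(-58,13.7,0)),("cup",(0,34,0))]:print(n,D(q,d).round(1))
s=env.sense();print(s["ee_pos"],s["width"],s["t"])
E
```

```text
[ -1.1 -33.4] [-56.4 108.6]
redline [ 5.242e+02 -4.000e-01  0.000e+00]
blueline [672.9  37.3   0. ]
redclip [630.  -15.2   0. ]
blueclip [576.5  50.8   0. ]
cup [588.6  -9.4   0. ]
[ 247.90370566 -573.75708361  231.31722811] 85.44260286572066 1.5
```

```bash
cat > go.py <<'E'
import sys
from h import *
from scipy.spatial.transform import Rotation as R
s=env.sense();x,y,z,yaw=map(float,sys.argv[1:5])
r=R.from_quat(s["tcp_rot"]);g=R.from_euler("ZX",[yaw,180],degrees=True)  # tool x at world angle yaw, z down
d=r.inv().apply(np.array([x,y,z])-np.array(s["ee_pos"]))/250
print("shift",d.round(3),"len",(np.linalg.norm(d)*250).round(),"rot",((r.inv()*g).as_rotvec(degrees=True)/90).round(3),"wf",np.round(s["wrist_force"],1),"w",round(s["width"],1),"t",s["t"])
E
python3 -m inch '{"xyz":[[0.15,-0.1,0],[0.35,-0.25,0],[0.55,-0.39,0],[0.72,-0.51,0],[0.72,-0.51,0]],"rotation":[[0,0,0],[0,0,0],[0,0,0],[0,0,0],[0,0,0]]}' 1
python3 -m inch '{"xyz":[[0.15,-0.1,0],[0.35,-0.25,0],[0.55,-0.39,0],[0.72,-0.51,0],[0.72,-0.51,0]],"rotation":[[0,0,0],[0,0,0],[0,0,0],[0,0,0],[0,0,0]]}'
python3 go.py 588.6 -9.4 180 -8
```

```text
t: 2.0
ee_pos: [365.2, -381.3, 231.8]
tcp_rot: [0.979, 0.205, 0.001, 0.0]
wrist_force: [0.3, -1.1, -0.7]
width: 85.2
grip_force: 0.0
t: 2.5
ee_pos: [479.2, -192.3, 231.8]
tcp_rot: [0.979, 0.205, 0.001, -0.0]
wrist_force: [-0.2, -0.3, 0.2]
width: 85.2
grip_force: 0.0
shift [ 0.694 -0.495  0.208] len 219.0 rot [-0.    -0.001  0.352] wf [-0.2 -0.3  0.2] w 85.2 t 2.5
```

```bash

python3 -m inch '{"xyz":[[0.15,-0.1,0.04],[0.35,-0.25,0.1],[0.54,-0.385,0.16],[0.694,-0.495,0.208],[0.694,-0.495,0.208]],"rotation":[[0,0,0.08],[0,0,0.17],[0,0,0.26],[0,0,0.352],[0,0,0.352]]}' 1
python3 -m inch '{"xyz":[[0,0,0],[0,0,0]],"rotation":[[0,0,0.01],[0,0,0.01]]}'
python3 go.py 588.6 -9.4 78 -8
python3 - <<'E'
from meas import *
im={c:env.grab_frame(c) for c in("top","scene")}
o=[]
for c in im:
    u,v=pix(c,[588,-9,130]).astype(int);k=im[c][v-45:v+45,u-45:u+45];print(u-45,v-45)
    o.append(cv2.resize(k,(400,400),interpolation=cv2.INTER_CUBIC))
cv2.imwrite("pics/pre.png",np.hstack(o)[:,:,::-1])
E
```

```text
t: 3.0
ee_pos: [588.2, -12.4, 178.9]
tcp_rot: [0.997, -0.075, 0.0, -0.0]
wrist_force: [-0.1, -0.9, -0.0]
width: 85.5
grip_force: 0.0
t: 3.2
ee_pos: [587.4, -13.6, 178.9]
tcp_rot: [0.997, -0.079, -0.0, -0.0]
wrist_force: [0.8, 0.3, -0.0]
width: 85.2
grip_force: 0.0
shift [ 0.002 -0.017  0.403] len 101.0 rot [-0.     0.001 -0.012] wf [ 0.8  0.3 -0. ] w 85.2 t 3.2
266 133
277 162
```

View pics/pre.png

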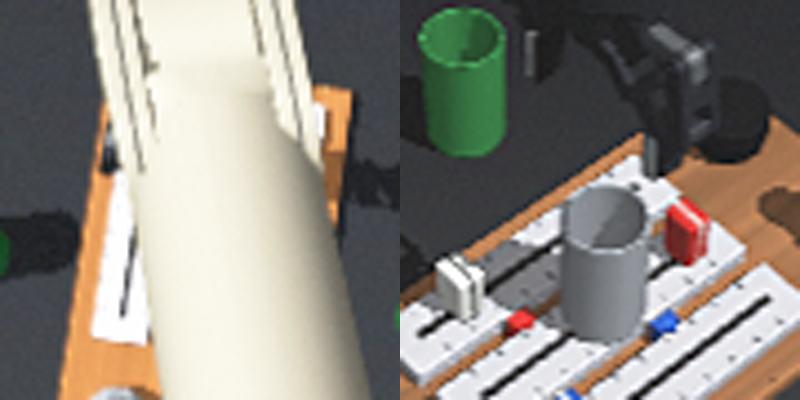

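The scene view shows the fingers straddling the cup, pads at about (533,60) and (652,160), and the cup rim at (605,215). I descend and grip.

```bash

python3 -m inch '{"xyz":[[0.002,-0.017,0.1],[0.002,-0.017,0.22],[0.002,-0.017,0.33],[0.002,-0.017,0.4],[0.002,-0.017,0.403]],"rotation":[[0,0,-0.012],[0,0,-0.012],[0,0,-0.012],[0,0,-0.012],[0,0,-0.012]]}'
python3 -m inch '{"xyz":[[0,0,0],[0,0,0],[0,0,0],[0,0,0],[0,0,0]],"rotation":[[0,0,0],[0,0,0],[0,0,0],[0,0,0],[0,0,0]]}' 0 30
python3 -m inch '{"xyz":[[0,0,0],[0,0,0],[0,0,0]],"rotation":[[0,0,0],[0,0,0],[0,0,0]]}'
python3 go.py 588.6 -9.4 200 -8
```

```text
t: 3.8
ee_pos: [586.9, -12.3, 76.6]
tcp_rot: [0.997, -0.072, -0.002, 0.0]
wrist_force: [-0.3, 0.1, 0.3]
width: 85.2
grip_force: 0.0
t: 4.3
ee_pos: [589.8, -10.5, 80.4]
tcp_rot: [0.997, -0.071, 0.002, 0.0]
wrist_force: [-0.9, 0.4, 6.5]
width: 52.6
grip_force: 30.9
t: 4.6
ee_pos: [589.7, -10.5, 80.4]
tcp_rot: [0.997, -0.071, 0.001, 0.0]
wrist_force: [-1.1, -0.2, 6.4]
width: 52.4
grip_force: 30.9
shift [-0.004 -0.004 -0.479] len 120.0 rot [ 0.    -0.002 -0.001] wf [-1.1 -0.2  6.4] w 52.4 t 4.6
```

```bash

python3 -m inch '{"xyz":[[0,0,-0.06],[0,0,-0.16],[0,0,-0.3],[0,0,-0.44],[0,0,-0.5]],"rotation":[[0,0,0],[0,0,0],[0,0,0],[0,0,0],[0,0,0]]}'
python3 -m inch '{"xyz":[[0,0,0]],"rotation":[[0,0,0]]}'
python3 go.py 448.7 -361.4 205 -8
```

```text
t: 5.1
ee_pos: [589.8, -10.2, 208.0]
tcp_rot: [0.997, -0.071, 0.003, -0.0]
wrist_force: [0.3, 0.4, -1.9]
width: 51.9
grip_force: 32.1
t: 5.2
ee_pos: [589.7, -10.3, 206.2]
tcp_rot: [0.997, -0.071, 0.002, 0.0]
wrist_force: [0.3, 0.2, -2.1]
width: 52.2
grip_force: 32.1
shift [-0.36   1.47   0.003] len 378.0 rot [-0.    -0.003 -0.002] wf [ 0.3  0.2 -2.1] w 52.2 t 5.2
```

```bash

python3 -m inch '{"xyz":[[-0.06,0.06,0],[-0.17,0.18,0],[-0.27,0.33,0],[-0.34,0.47,0],[-0.36,0.57,0]],"rotation":[[0,0,0],[0,0,0],[0,0,0],[0,0,0],[0,0,0]]}'
python3 -m inch '{"xyz":[[0,0.1,0],[0,0.23,0],[0,0.38,0],[0,0.48,0],[0,0.53,0]],"rotation":[[0,0,0],[0,0,0],[0,0,0],[0,0,0],[0,0,0]]}'
python3 go.py 448.7 -361.4 205 -8
```

```text
t: 5.7
ee_pos: [476.2, -141.0, 201.7]
tcp_rot: [0.997, -0.072, -0.002, 0.0]
wrist_force: [1.2, -0.9, -2.7]
width: 52.5
grip_force: 32.1
t: 6.2
ee_pos: [458.8, -272.1, 201.6]
tcp_rot: [0.997, -0.073, -0.001, -0.0]
wrist_force: [-1.4, 0.6, -0.7]
width: 52.3
grip_force: 32.1
shift [ 0.012  0.359 -0.014] len 90.0 rot [-0.     0.002 -0.004] wf [-1.4  0.6 -0.7] w 52.3 t 6.2
```

```bash

python3 -m inch '{"xyz":[[0.003,0.08,0],[0.006,0.2,0],[0.01,0.3,0],[0.012,0.359,0],[0.012,0.359,0]],"rotation":[[0,0,0],[0,0,0],[0,0,0],[0,0,0],[0,0,0]]}'
python3 -m inch '{"xyz":[[0,0,0],[0,0,0]],"rotation":[[0,0,0],[0,0,0]]}'
python3 go.py 448.7 -361.4 66 -8
python3 - <<'E'
from meas import *
im={c:env.grab_frame(c) for c in("top","scene")}
o=[]
for c in im:
    u,v=pix(c,[448,-361,120]).astype(int);a,b=max(u-60,0),max(v-60,0);k=im[c][b:b+120,a:a+120];print(a,b)
    o.append(cv2.resize(k,(400,400),interpolation=cv2.INTER_CUBIC))
cv2.imwrite("pics/place.png",np.hstack(o)[:,:,::-1])
E
```

```text
t: 6.7
ee_pos: [450.1, -360.2, 202.4]
tcp_rot: [0.997, -0.072, -0.001, -0.0]
wrist_force: [0.3, 0.0, -1.9]
width: 52.4
grip_force: 32.1
t: 6.9
ee_pos: [451.5, -357.4, 203.4]
tcp_rot: [0.998, -0.07, 0.0, -0.0]
wrist_force: [0.8, -0.1, -2.1]
width: 52.4
grip_force: 32.1
shift [-0.009  0.018  0.55 ] len 138.0 rot [-0.  0. -0.] wf [ 0.8 -0.1 -2.1] w 52.4 t 6.9
359 160
200 62
```

View pics/place.png

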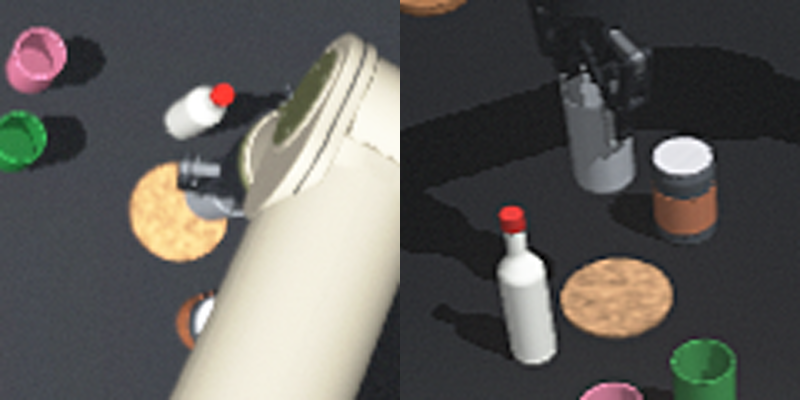

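Left view: the cup is held upright over the mat (mat centre at crop (180,213)), with the spray and the tin clear on either side. I lower it in stages.

```bash

python3 -m inch '{"xyz":[[-0.003,0.005,0.08],[-0.006,0.01,0.2],[-0.009,0.018,0.34],[-0.009,0.018,0.46],[-0.009,0.018,0.5]],"rotation":[[0,0,0],[0,0,0],[0,0,0],[0,0,0],[0,0,0]]}'
python3 -m inch '{"xyz":[[0,0,0.02],[0,0,0.04],[0,0,0.06],[0,0,0.06]],"rotation":[[0,0,0],[0,0,0],[0,0,0],[0,0,0]]}'
python3 go.py 448.7 -361.4 56.4 -8
python3 - <<'E'
from meas import *
for c in("top","scene"):
    env.grab_frame(c)
    print(c,"mat",[world(c,d["at"]).round() for d in env.boxes_of(c,"mat")[:2]],"cup",[world(c,d["at"]).round() for d in env.boxes_of(c,"cup")[:4]])
E
```

```text
t: 7.5
ee_pos: [446.7, -361.6, 75.6]
tcp_rot: [0.998, -0.071, -0.002, -0.001]
wrist_force: [-0.5, 0.1, -2.0]
width: 52.4
grip_force: 32.2
t: 7.9
ee_pos: [448.2, -363.4, 63.9]
tcp_rot: [0.997, -0.071, 0.0, 0.0]
wrist_force: [0.3, -0.2, -2.6]
width: 52.9
grip_force: 32.2
shift [ 0.001 -0.008  0.03 ] len 8.0 rot [ 0.    -0.    -0.001] wf [ 0.3 -0.2 -2.6] w 52.9 t 7.9
top mat [array([ 429., -352.,    2.])] cup [array([ 523., -190.,   25.]), array([575., 182.,  37.]), array([ 609., -209.,   35.]), array([ 433., -351.,   60.])]
scene mat [array([ 462., -348.,    6.])] cup [array([ 527., -173.,   58.]), array([ 465., -352.,   63.]), array([581., 179.,  58.]), array([ 612., -198.,   56.])]
```

Aligned; lower the last 8 mm slowly.

```bash

python3 -m inch '{"xyz":[[0,-0.003,0.01],[0,-0.006,0.018],[0,-0.008,0.024],[0,-0.008,0.03],[0,-0.008,0.03]],"rotation":[[0,0,0],[0,0,0],[0,0,0],[0,0,0],[0,0,0]]}'
python3 -m inch '{"xyz":[[0,0,0.004],[0,0,0.004]],"rotation":[[0,0,0],[0,0,0]]}'
```

```text
t: 8.7
ee_pos: [448.7, -361.1, 56.5]
tcp_rot: [0.997, -0.071, 0.0, 0.0]
wrist_force: [-1.8, 2.2, 3.6]
width: 52.1
grip_force: 32.6
t: 8.9
ee_pos: [449.0, -361.1, 56.4]
tcp_rot: [0.997, -0.071, 0.001, 0.0]
wrist_force: [-4.7, 4.6, 12.2]
width: 52.2
grip_force: 33.2
```

```bash

python3 -m inch '{"xyz":[[0,0,-0.004],[0,0,-0.004],[0,0,-0.004],[0,0,-0.004],[0,0,-0.004]],"rotation":[[0,0,0],[0,0,0],[0,0,0],[0,0,0],[0,0,0]]}' 1
python3 -m inch '{"xyz":[[0,0,0],[0,0,0]],"rotation":[[0,0,0],[0,0,0]]}'
python3 -m inch '{"xyz":[[0,0,-0.06],[0,0,-0.18],[0,0,-0.35],[0,0,-0.52],[0,0,-0.6]],"rotation":[[0,0,0],[0,0,0],[0,0,0],[0,0,0],[0,0,0]]}'
python3 go.py 524 -0.4 200 -98
```

```text
t: 9.4
ee_pos: [448.2, -361.3, 55.9]
tcp_rot: [0.997, -0.071, -0.0, -0.0]
wrist_force: [-0.1, 0.0, 0.2]
width: 85.2
grip_force: 0.0
t: 9.6
ee_pos: [448.3, -361.3, 56.0]
tcp_rot: [0.997, -0.071, -0.0, 0.0]
wrist_force: [1.0, 0.6, 0.1]
width: 85.5
grip_force: 0.0
t: 10.1
ee_pos: [449.5, -362.0, 211.7]
tcp_rot: [0.997, -0.071, 0.003, 0.002]
wrist_force: [-0.1, -0.8, 0.2]
width: 85.2
grip_force: 0.0
shift [ 0.09  -1.474  0.043] len 369.0 rot [-0.001 -0.004  0.999] wf [-0.1 -0.8  0.2] w 85.2 t 10.1
```

```bash

python3 -c "
from h import *;print(np.round(env.sense()['qpos'],2))"
python3 -m inch '{"xyz":[[0.01,-0.12,0],[0.02,-0.3,0],[0.03,-0.48,0],[0.045,-0.64,0],[0.045,-0.74,0]],"rotation":[[0,0,0],[0,0,0],[0,0,0],[0,0,0],[0,0,0]]}'
python3 -m inch '{"xyz":[[0.01,-0.12,0],[0.02,-0.3,0],[0.03,-0.48,0],[0.045,-0.64,0],[0.045,-0.735,0.04]],"rotation":[[0,0,0.09],[0,0,0.18],[0,0,0.27],[0,0,0.36],[0,0,0.45]]}'
python3 -c "
from h import *;print(np.round(env.sense()['qpos'],2))"
python3 go.py 523.3 -0.3 160 -98
python3 go.py 523.3 -0.3 160 82
```

```text
[ 0.79  0.24 -0.23  1.62  0.06  1.28 -1.16]
t: 10.6
ee_pos: [486.5, -176.2, 207.6]
tcp_rot: [0.998, -0.069, 0.001, 0.0]
wrist_force: [0.5, 0.3, 0.1]
width: 85.6
grip_force: 0.0
t: 11.1
ee_pos: [523.9, 3.8, 198.5]
tcp_rot: [0.913, -0.408, 0.002, -0.001]
wrist_force: [0.2, -1.2, -0.3]
width: 85.6
grip_force: 0.0
[ 0.33  0.16 -0.47  1.75  0.08  1.24 -2.56]
shift [0.01  0.013 0.154] len 39.0 rot [-0.002 -0.001  0.554] wf [ 0.2 -1.2 -0.3] w 85.6 t 11.1
shift [0.01  0.013 0.154] len 39.0 rot [ 1.000e-03 -3.000e-03 -1.446e+00] wf [ 0.2 -1.2 -0.3] w 85.6 t 11.1
```

```bash

python3 -m inch '{"xyz":[[0,0,0],[0,0,0],[0,0,0],[0,0,0],[0,0,0]],"rotation":[[0,0,-0.08],[0,0,-0.17],[0,0,-0.265],[0,0,-0.36],[0,0,-0.45]]}' 0.75
python3 -m inch '{"xyz":[[0,0,0],[0,0,0],[0,0,0],[0,0,0],[0,0,0]],"rotation":[[0,0,-0.09],[0,0,-0.185],[0,0,-0.28],[0,0,-0.375],[0,0,-0.47]]}'
python3 -m inch '{"xyz":[[0,0,0],[0,0,0],[0,0,0],[0,0,0],[0,0,0]],"rotation":[[0,0,-0.09],[0,0,-0.185],[0,0,-0.28],[0,0,-0.375],[0,0,-0.45]]}'
python3 go.py 523.3 -0.3 150 82
python3 -c "
from h import *;print(np.round(env.sense()['qpos'],2))"
python3 - <<'E'
from meas import *
im={c:env.grab_frame(c) for c in("top","scene")}
o=[]
for c,X in (("scene",[448,-361,50]),("scene",[540,0,80])):
    u,v=pix(c,X).astype(int);a,b=max(u-40,0),max(v-40,0);k=im[c][b:b+80,a:a+80];print(a,b)
    o.append(cv2.resize(k,(400,400),interpolation=cv2.INTER_CUBIC))
cv2.imwrite("pics/p3.png",np.hstack(o)[:,:,::-1])
E
```

```text
t: 11.6
ee_pos: [522.9, 0.6, 197.3]
tcp_rot: [0.998, -0.062, 0.001, 0.0]
wrist_force: [-0.5, 0.2, -0.2]
width: 63.8
grip_force: 0.0
t: 12.1
ee_pos: [522.8, 0.5, 197.3]
tcp_rot: [0.953, 0.303, 0.0, 0.0]
wrist_force: [0.3, 0.6, 1.1]
width: 64.2
grip_force: 0.0
t: 12.6
ee_pos: [522.8, 0.5, 197.3]
tcp_rot: [0.79, 0.614, 0.0, 0.001]
wrist_force: [0.5, -0.5, -0.1]
width: 63.8
grip_force: 0.0
shift [-0.003  0.002  0.189] len 47.0 rot [ 0.001  0.    -0.07 ] wf [ 0.5 -0.5 -0.1] w 63.8 t 12.6
[ 0.5   0.19 -0.65  1.75  0.12  1.25 -0.43]
222 99
296 170
```

View pics/p3.png

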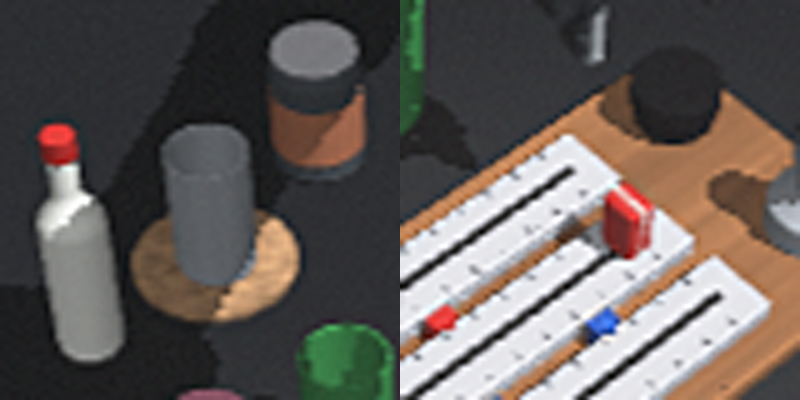

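Cup stands centred on the mat (left half), and the track ahead of the red grip is free (right half). Next I go down on the red grip.

```bash

python3 -m inch '{"xyz":[[0,0,0.07],[-0.003,0.002,0.2],[-0.003,0.002,0.34],[-0.003,0.002,0.46],[-0.003,0.002,0.5]],"rotation":[[0,0,-0.07],[0,0,-0.07],[0,0,-0.07],[0,0,-0.07],[0,0,-0.07]]}'
python3 go.py 523.3 -0.3 38 82
```

```text
t: 13.2
ee_pos: [521.4, -0.5, 68.9]
tcp_rot: [0.758, 0.653, -0.001, -0.001]
wrist_force: [-0.0, 0.3, -0.5]
width: 64.4
grip_force: 0.0
shift [0.002 0.008 0.124] len 31.0 rot [-0.002  0.    -0.006] wf [-0.   0.3 -0.5] w 64.4 t 13.2
```

```bash

python3 -m inch '{"xyz":[[0,0.002,0.03],[0,0.004,0.07],[0,0.004,0.11],[0,0.004,0.12],[0,0.004,0.12]],"rotation":[[0,0,0],[0,0,0],[0,0,0],[0,0,0],[0,0,0]]}'
python3 -m inch '{"xyz":[[0,0,0],[0,0,0],[0,0,0],[0,0,0],[0,0,0]],"rotation":[[0,0,0],[0,0,0],[0,0,0],[0,0,0],[0,0,0]]}' 0 20
python3 -m inch '{"xyz":[[0,0,0],[0,0,0],[0,0,0],[0,0,0]],"rotation":[[0,0,0],[0,0,0],[0,0,0],[0,0,0]]}'
python3 go.py 630.3 -15.3 38 82
```

```text
t: 13.7
ee_pos: [524.0, -0.4, 41.0]
tcp_rot: [0.757, 0.654, -0.0, -0.0]
wrist_force: [0.2, 0.5, 0.3]
width: 63.9
grip_force: 0.0
t: 14.2
ee_pos: [524.2, -0.5, 41.4]
tcp_rot: [0.757, 0.654, 0.0, 0.0]
wrist_force: [-1.8, -0.4, 4.8]
width: 17.5
grip_force: 25.0
t: 14.6
ee_pos: [524.3, -0.5, 41.4]
tcp_rot: [0.757, 0.654, 0.0, 0.0]
wrist_force: [-1.9, -0.2, 6.7]
width: 17.3
grip_force: 25.1
shift [0.003 0.428 0.014] len 107.0 rot [ 0.     0.    -0.004] wf [-1.9 -0.2  6.7] w 17.3 t 14.6
```

```bash

python3 -m inch '{"xyz":[[0,0.04,0],[0.001,0.11,0],[0.002,0.19,0],[0.003,0.27,0],[0.003,0.32,0]],"rotation":[[0,0,0],[0,0,0],[0,0,0],[0,0,0],[0,0,0]]}'
python3 -m inch '{"xyz":[[0,0.03,0],[0,0.07,0],[0,0.1,0],[0,0.112,0],[0,0.112,0]],"rotation":[[0,0,0],[0,0,0],[0,0,0],[0,0,0],[0,0,0]]}'
python3 -m inch '{"xyz":[[0,0,0],[0,0,0]],"rotation":[[0,0,0],[0,0,0]]}'
python3 go.py 630.3 -15.3 38 82
```

```text
t: 15.1
ee_pos: [604.6, -12.2, 41.5]
tcp_rot: [0.757, 0.654, -0.0, 0.001]
wrist_force: [-2.7, -2.3, 8.3]
width: 17.8
grip_force: 25.5
t: 15.6
ee_pos: [632.0, -16.2, 41.5]
tcp_rot: [0.757, 0.654, 0.0, 0.001]
wrist_force: [1.0, -2.6, 4.6]
width: 17.3
grip_force: 25.1
t: 15.8
ee_pos: [631.5, -16.1, 41.5]
tcp_rot: [0.757, 0.654, 0.0, 0.001]
wrist_force: [1.3, -3.4, 6.0]
width: 17.7
grip_force: 25.1
shift [ 0.003 -0.005  0.014] len 4.0 rot [ 0.001  0.    -0.004] wf [ 1.3 -3.4  6. ] w 17.7 t 15.8
```

```bash

python3 -m inch '{"xyz":[[0,0,0],[0,0,0],[0,0,0],[0,0,0],[0,0,0]],"rotation":[[0,0,0],[0,0,0],[0,0,0],[0,0,0],[0,0,0]]}' 0.75
python3 -m inch '{"xyz":[[0,0,-0.06],[0,0,-0.18],[0,0,-0.34],[0,0,-0.4],[0,0,-0.4]],"rotation":[[0,0,0],[0,0,0],[0,0,0],[0,0,0],[0,0,0]]}'
python3 go.py 671.9 37.4 140 82
```

```text
t: 16.3
ee_pos: [630.8, -15.2, 40.9]
tcp_rot: [0.757, 0.654, -0.0, -0.0]
wrist_force: [0.0, 0.4, -0.4]
width: 63.9
grip_force: 0.0
t: 16.8
ee_pos: [632.7, -15.1, 145.0]
tcp_rot: [0.757, 0.654, 0.002, 0.002]
wrist_force: [0.1, -0.1, -1.0]
width: 64.1
grip_force: 0.0
shift [0.23  0.125 0.021] len 66.0 rot [ 0.004 -0.    -0.004] wf [ 0.1 -0.1 -1. ] w 64.1 t 16.8
```

```bash

python3 -m inch '{"xyz":[[0.04,0.02,0],[0.12,0.07,0],[0.2,0.11,0.01],[0.23,0.125,0.02],[0.23,0.125,0.02]],"rotation":[[0,0,0],[0,0,0],[0,0,0],[0,0,0],[0,0,0]]}'
python3 -m inch '{"xyz":[[0,0,0.06],[0,0,0.16],[0,0,0.25],[0,0,0.28],[0,0,0.28]],"rotation":[[0,0,0],[0,0,0],[0,0,0],[0,0,0],[0,0,0]]}'
python3 go.py 671.9 37.4 41 82
```

```text
t: 17.3
ee_pos: [669.7, 38.9, 134.3]
tcp_rot: [0.756, 0.655, -0.001, -0.001]
wrist_force: [0.7, -0.8, -0.1]
width: 63.7
grip_force: 0.0
t: 17.8
ee_pos: [669.1, 35.8, 64.4]
tcp_rot: [0.757, 0.653, -0.001, -0.001]
wrist_force: [-0.0, -0.4, 1.1]
width: 64.2
grip_force: 0.0
shift [0.008 0.01  0.094] len 24.0 rot [-0.002  0.001 -0.004] wf [-0.  -0.4  1.1] w 64.2 t 17.8
```

```bash

python3 -m inch '{"xyz":[[0,0.003,0.03],[0.002,0.006,0.06],[0.004,0.006,0.085],[0.004,0.006,0.09],[0.004,0.006,0.09]],"rotation":[[0,0,0],[0,0,0],[0,0,0],[0,0,0],[0,0,0]]}'
python3 -m inch '{"xyz":[[0,0,0],[0,0,0],[0,0,0],[0,0,0],[0,0,0]],"rotation":[[0,0,0],[0,0,0],[0,0,0],[0,0,0],[0,0,0]]}' 0 20
python3 -m inch '{"xyz":[[0,0,0],[0,0,0],[0,0,0]],"rotation":[[0,0,0],[0,0,0],[0,0,0]]}'
python3 go.py 576.8 50.6 41 82
```

```text
t: 18.3
ee_pos: [671.8, 37.9, 43.4]
tcp_rot: [0.757, 0.654, -0.0, -0.0]
wrist_force: [1.2, 0.7, -0.1]
width: 64.1
grip_force: 0.0
t: 18.8
ee_pos: [672.1, 37.8, 43.9]
tcp_rot: [0.757, 0.654, 0.0, 0.0]
wrist_force: [-0.9, -0.3, 2.3]
width: 17.4
grip_force: 24.7
t: 19.1
ee_pos: [672.1, 37.8, 43.9]
tcp_rot: [0.757, 0.654, 0.0, 0.0]
wrist_force: [-0.8, -0.6, 5.0]
width: 17.3
grip_force: 25.0
shift [-0.005 -0.384  0.011] len 96.0 rot [ 0.     0.    -0.004] wf [-0.8 -0.6  5. ] w 17.3 t 19.1
```

```bash

python3 -m inch '{"xyz":[[0,-0.04,0],[-0.001,-0.11,0],[-0.002,-0.19,0],[-0.003,-0.26,0],[-0.003,-0.3,0]],"rotation":[[0,0,0],[0,0,0],[0,0,0],[0,0,0],[0,0,0]]}'
python3 -m inch '{"xyz":[[0,-0.03,0],[0,-0.06,0],[0,-0.08,0],[0,-0.084,0],[0,-0.084,0]],"rotation":[[0,0,0],[0,0,0],[0,0,0],[0,0,0],[0,0,0]]}'
python3 -m inch '{"xyz":[[0,0,0],[0,0,0]],"rotation":[[0,0,0],[0,0,0]]}'
python3 -m inch '{"xyz":[[0,0,0],[0,0,0],[0,0,0],[0,0,0],[0,0,0]],"rotation":[[0,0,0],[0,0,0],[0,0,0],[0,0,0],[0,0,0]]}' 0.75
python3 -m inch '{"xyz":[[0,0,-0.06],[0,0,-0.18],[0,0,-0.34],[0,0,-0.5],[0,0,-0.6]],"rotation":[[0,0,0],[0,0,0],[0,0,0],[0,0,0],[0,0,0]]}'
python3 go.py 480 -250 190 82
```

```text
t: 19.6
ee_pos: [596.4, 48.8, 43.9]
tcp_rot: [0.756, 0.654, 0.0, 0.0]
wrist_force: [2.7, 3.0, 1.8]
width: 17.7
grip_force: 24.6
t: 20.1
ee_pos: [576.8, 51.7, 43.8]
tcp_rot: [0.757, 0.654, 0.0, -0.0]
wrist_force: [-0.9, 5.1, 6.9]
width: 17.6
grip_force: 25.3
t: 20.3
ee_pos: [576.8, 51.7, 43.8]
tcp_rot: [0.756, 0.654, 0.0, -0.0]
wrist_force: [-0.9, 5.1, 6.7]
width: 17.5
grip_force: 25.4
t: 20.8
ee_pos: [576.7, 50.7, 43.4]
tcp_rot: [0.757, 0.654, -0.0, -0.0]
wrist_force: [0.6, -0.3, -0.9]
width: 63.9
grip_force: 0.0
t: 21.3
ee_pos: [577.6, 51.5, 198.1]
tcp_rot: [0.756, 0.654, 0.002, 0.001]
wrist_force: [0.1, -0.1, -0.4]
width: 64.1
grip_force: 0.0
shift [-1.25  -0.212  0.031] len 317.0 rot [ 0.003 -0.    -0.003] wf [ 0.1 -0.1 -0.4] w 64.1 t 21.3
```

```bash

python3 -m inch '{"xyz":[[-0.1,-0.05,-0.02],[-0.25,-0.1,-0.04],[-0.42,-0.17,-0.06],[-0.6,-0.25,-0.08],[-0.75,-0.35,-0.1]],"rotation":[[0,0,0],[0,0,0],[0,0,0],[0,0,0],[0,0,0]]}'
python3 -m inch '{"xyz":[[-0.16,-0.05,0],[-0.33,-0.1,0],[-0.5,-0.15,0],[-0.66,-0.2,0],[-0.75,-0.25,0]],"rotation":[[0,0,0],[0,0,0],[0,0,0],[0,0,0],[0,0,0]]}'
python3 -m inch '{"xyz":[[0,0,0],[0,0,0]],"rotation":[[0,0,0],[0,0,0]]}'
python3 - <<'E'
from meas import *
im={c:env.grab_frame(c) for c in("top","scene")}
o=[]
for c,X in (("top",[570,0,40]),("scene",[590,20,40])):
    cv2.imwrite(f"pics/{c}1.png",im[c][:,:,::-1])
    u,v=pix(c,X).astype(int);a,b=u-28,v-28;k=im[c][b:b+56,a:a+56];print(a,b)
    o.append(cv2.resize(k,(400,400),interpolation=cv2.INTER_CUBIC))
    for k in("red","blue"):print(c,k,blobs(im[c],k,BOX[c]))
cv2.imwrite("pics/p4.png",np.hstack(o)[:,:,::-1])
E
```

```text
t: 21.8
ee_pos: [461.9, -123.8, 219.8]
tcp_rot: [0.757, 0.654, 0.0, 0.001]
wrist_force: [0.2, -1.0, 0.8]
width: 64.0
grip_force: 0.0
t: 22.3
ee_pos: [372.4, -301.1, 219.8]
tcp_rot: [0.758, 0.653, -0.0, 0.001]
wrist_force: [-0.2, 0.2, 0.4]
width: 64.1
grip_force: 0.0
t: 22.5
ee_pos: [374.2, -298.1, 219.5]
tcp_rot: [0.757, 0.654, 0.0, 0.0]
wrist_force: [0.8, 0.5, 1.0]
width: 64.1
grip_force: 0.0
281 160
top red [(4, [313.5, 168.0], [312, 168, 4, 1]), (16, [314.19, 172.0], [312, 171, 6, 3]), (16, [321.69, 173.81], [320, 172, 4, 5])]
top blue [(6, [295.17, 183.83], [293, 183, 5, 2]), (14, [295.0, 187.79], [292, 187, 6, 3]), (12, [303.0, 188.5], [302, 187, 3, 4])]
301 207
scene red [(8, [312.12, 230.75], [310, 229, 5, 5]), (72, [307.86, 236.17], [301, 231, 12, 13])]
scene blue [(10, [345.5, 231.0], [343, 229, 6, 5]), (74, [340.93, 236.34], [334, 231, 13, 13]), (3, [348.0, 239.0], [348, 238, 1, 3])]
```

View pics/p4.png

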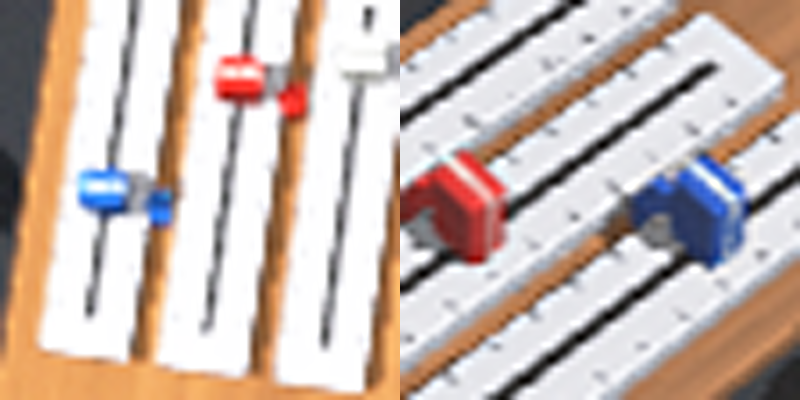

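Both grips are now near their clips: red line at crop (240,73), clip (292,100); blue line (103,185), clip (160,207). I measure the residual by sampling profiles along the track.

```bash
python3 - <<'E'
from meas import *
P={"top":[555.47,-7.09,-1.7083],"scene":[554.44,-2.31,-1.711]}
L=lambda c,i:cv2.imread(f"pics/{c}{i}.png")[:,:,::-1].astype(np.float32)
def prof(img,c,xs,ys,z):
    return np.array([np.mean([cv2.remap(img,np.float32([[uv[0]]]),np.float32([[uv[1]]]),cv2.INTER_LINEAR)[0,0] for uv in (pix(c,D(P[c],(x,y,z))) for x in xs)]) for y in ys])
for col,x0,yl,yc in (("red",0,76,76),("blue",-58,14,14)):
  for c in("top","scene"):
    w=L(c,1).min(2); ys=np.arange(yl-14,yl+14,.5)
    # lateral offset of camera frame is small
    p=prof(w,c,x0+np.arange(-7,8,2),ys,67.5)
    i0=L(c,0); ch=(i0[...,0]-np.maximum(i0[...,1],i0[...,2])) if col=="red" else (i0[...,2]-np.maximum(i0[...,0],i0[...,1])*.7-20)
    q=prof(np.clip(ch,0,255),c,x0+24+np.arange(-2,5,1.),yc+np.arange(-16,16.5,1),33)
    print(col,c,"line",dict(zip(ys[::2].tolist(),p[::2].round().astype(int).tolist())))
    h=q.max()/2;k=np.where(q>h)[0];yy=yc+np.arange(-16,16.5,1)
    lo=np.interp(h,[q[k[0]-1],q[k[0]]],[yy[k[0]-1],yy[k[0]]]);hi=np.interp(-h,[-q[k[-1]],-q[k[-1]+1]],[yy[k[-1]],yy[k[-1]+1]])
    print("   clip edges",lo.round(1),hi.round(1))
E
```

```text
red top line {62.0: 111, 63.0: 81, 64.0: 51, 65.0: 36, 66.0: 35, 67.0: 39, 68.0: 43, 69.0: 47, 70.0: 51, 71.0: 56, 72.0: 71, 73.0: 107, 74.0: 151, 75.0: 193, 76.0: 210, 77.0: 203, 78.0: 192, 79.0: 177, 80.0: 153, 81.0: 128, 82.0: 107, 83.0: 113, 84.0: 138, 85.0: 166, 86.0: 187, 87.0: 196, 88.0: 199, 89.0: 202}
   clip edges 66.5 84.3
red scene line {62.0: 157, 63.0: 165, 64.0: 163, 65.0: 159, 66.0: 153, 67.0: 150, 68.0: 134, 69.0: 106, 70.0: 78, 71.0: 65, 72.0: 71, 73.0: 100, 74.0: 138, 75.0: 171, 76.0: 187, 77.0: 177, 78.0: 145, 79.0: 108, 80.0: 79, 81.0: 65, 82.0: 61, 83.0: 60, 84.0: 58, 85.0: 55, 86.0: 51, 87.0: 47, 88.0: 45, 89.0: 44}
   clip edges 68.9 84.2
blue top line {0.0: 118, 1.0: 90, 2.0: 67, 3.0: 56, 4.0: 48, 5.0: 51, 6.0: 54, 7.0: 58, 8.0: 71, 9.0: 104, 10.0: 151, 11.0: 193, 12.0: 214, 13.0: 209, 14.0: 199, 15.0: 183, 16.0: 154, 17.0: 121, 18.0: 90, 19.0: 93, 20.0: 121, 21.0: 153, 22.0: 178, 23.0: 190, 24.0: 198, 25.0: 205, 26.0: 209, 27.0: 209}
   clip edges 3.8 22.3
blue scene line {0.0: 180, 1.0: 174, 2.0: 165, 3.0: 155, 4.0: 145, 5.0: 126, 6.0: 96, 7.0: 71, 8.0: 64, 9.0: 80, 10.0: 130, 11.0: 183, 12.0: 209, 13.0: 208, 14.0: 178, 15.0: 134, 16.0: 95, 17.0: 73, 18.0: 61, 19.0: 58, 20.0: 56, 21.0: 54, 22.0: 52, 23.0: 49, 24.0: 48, 25.0: 47, 26.0: 47, 27.0: 47}
   clip edges 5.9 21.5
```

Residuals are about 0 to 1 mm (red) and -1 mm (blue), well within 4 mm. The cup is centred on the mat and the arm is clear, so I hand in.

```bash
python3 -c "
from cell import env;print(env.job_done(),env.sense()['t'])"
```

```text
the job is handed in; nothing more can be done
the job is handed in; nothing more can be done
```

I handed the job in at about 23 s of robot time: the cup stands upright on the cork mat, and the red and blue lines measure within about 1 mm of their clips in both cameras; the hand-in returned no verdict.

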